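# Unlock the stock drawer and gang-clamp its brass bars in the vise

### The job

The stock chest's drawer is locked: lift the lock stay by the lid hinge all the way up, pull the drawer fully open, and lay every brass bar that is in it side by side in the bench vise, lengthwise along the jaws, centred, flat on the two parallels and against the fixed jaw. Slide the moving jaw right up to them while its red-balled lever is still up, then press the lever down until its detent holds it, so that all the bars are clamped. Push the drawer fully home and close the lid, which sends the stay back down to lock it; leave the file, the tin and the steel bench block where they are.

Things in the scene. Friction and masses are not known exactly. Their poses are not given: they have to be found in the camera images.
- chest: low dark wooden stock chest, fixed to the bench, 180 mm deep (x), 220 mm wide (y), 84 mm high without its lid. Origin at the centre of its underside; x points from the drawer front to the lid hinge at the back, z up. The till (shallow felted tray under the lid) has its floor at 62 mm; rim walls are 10 mm thick
- stay (a joint): lift of the drawer's lock stay, m: 0 down (drawer locked) to 0.024 fully up. Any lift above 0.014 frees the drawer. It slides straight up, is held wherever it is left by 2.5 N of friction, and the closing lid pushes it down again.
- stay_knob (a point): centre of the stay's brass knob, an upright cylinder 16 mm in diameter and 22 mm high that stands in the till, 60 mm in front of the lid hinge line and 50 mm to the left (chest y) of the middle; with the stay down the knob spans 76 to 98 mm above the bench.
- drawer (a joint): opening of the drawer, m: 0 shut, 0.13 fully open; it slides towards chest -x with about 1.5 N of friction.
- drawer_handle (a point): middle of the brass bar pull handle, 62 mm above the bench: a round bar 10 mm thick, 90 mm long along chest y, 46 mm in front of the drawer's 12 mm thick front. The drawer is shallow: its floor is 28 mm above the bench, its front and walls reach only 38 mm; the stock compartment just behind the front is 90 mm long (chest x) and 186 mm wide (chest y)
- lid (a joint): angle of the chest's lid, rad: 0 shut, it stands open at about 1.7 at the start. A stiff hinge (about 0.28 N m of friction) holds it at any angle: it must be pushed all the way down.
- lid_hinge (a point): middle of the lid's hinge line, 84.5 mm above the bench at the chest's back edge (chest x = +90 mm); the line runs along chest y.
- lid_edge (a point): middle of the lid's free front edge on its outer face, 180 mm from the hinge line; the lid is 220 mm wide and 24 mm deep, hollow below. A brass lip 50 mm wide sticks out 11 mm beyond this edge.
- vise: blue quick-clamp vise, fixed. Origin under the middle of its 200 x 85 x 14 mm base; x points from the moving to the fixed jaw, z up. Fixed jaw: face at x = 60 mm, 46 mm wide, top 45 mm above the bench. Two aluminium parallels (y = -14 and 14 mm, 8 mm wide, x = -45 to 60 mm) have tops at 30 mm: a seated bar's centre is at 39 mm, its length along vise y, its ends reaching past the jaws
- jaw (a joint): travel of the moving jaw, m: 0 = 86 mm between the jaw faces (lever up), growing as it closes, to 0.075. 10 N of friction hold it where it is left.
- jaw_block (a point): centre of the moving jaw's blue block, 38 mm above the bench; the block is 38 mm long (vise x) and 46 mm wide (vise y), top 45 mm above the bench, and can be pinched from above across its width or pushed from behind beside the lever. The steel front plate's face is 25 mm ahead of this point.
- jaw_plate: the moving jaw's steel front plate, 46 mm wide and 6 mm thick, part of the moving jaw (its origin is at the vise's origin when the jaw is fully open, its front face at x = -26 mm of its own frame); pressing the lever drives it 2.5 mm ahead of the block to clamp.
- clamp_lever (a joint): angle of the clamp lever on the back of the moving jaw, rad: 0 up (sprung; the arm rises backwards at 43 degrees) to 0.75 pressed down level. About 8 N at the ball push it down; past about 0.55 the detent snaps it to 0.75 and holds it there; some 4 N upwards at the ball free it again.
- lever_ball (a point): centre of the red ball (20 mm in diameter) at the end of the lever's arm, 72 mm from its pivot; the pivot is 26 mm behind jaw_block (towards vise -x) and 36 mm above the bench, and with the lever fully down the ball is level with it.
- bar_a: a brass bar, 62 x 18 x 18 mm, 170 g (varies); origin at its centre, its x axis runs along its length. Two or three of three are in the drawer, the others absent
- bar_b: a brass bar, 62 x 18 x 18 mm, 170 g (varies); origin at its centre, its x axis runs along its length. Two or three of three are in the drawer, the others absent
- bar_c: a brass bar, 62 x 18 x 18 mm, 170 g (varies); origin at its centre, its x axis runs along its length. Two or three of three are in the drawer, the others absent
- file: a file with a green handle lying on the bench, about 210 mm long; leave it alone
- tin: a small round aluminium tin, 56 mm in diameter and 28 mm high, on the bench; leave it alone
- bench_block: a square steel bench block, 60 x 60 x 20 mm, on the bench; leave it alone

How it is judged (in metres and radians):
On the way, in this order (a step that is already met when the one before it is completed fails the run):
1. the lock stay is lifted (at least 15 mm) (value of joint stay above 0.015 m), for 0.2 s.
2. the drawer is pulled open (at least 100 mm) (value of joint drawer above 0.1 m), for 0.2 s.
3. every bar lies seated in the vise and the moving jaw is up against them, with the lever still up (x of bar_a in the frame of vise between 0 and 0.055 m and y of bar_a in the frame of vise between -0.01 and 0.01 m and z of bar_a in the frame of vise between 0.036 and 0.042 m and angle between the x axis of each of bar_a, bar_b, bar_c and the y axis of vise, either way round below 0.08 rad and x of bar_b in the frame of vise between 0 and 0.055 m and y of bar_b in the frame of vise between -0.01 and 0.01 m and z of bar_b in the frame of vise between 0.036 and 0.042 m and x of bar_c in the frame of vise between 0 and 0.055 m and y of bar_c in the frame of vise between -0.01 and 0.01 m and z of bar_c in the frame of vise between 0.036 and 0.042 m and value of joint clamp_lever below 0.2 rad and x of any of bar_a, bar_b, bar_c in the frame of jaw_plate below -0.015 m), for 0.2 s.
4. the lever is down in its detent and the bars are clamped (x of bar_a in the frame of vise between 0 and 0.055 m and y of bar_a in the frame of vise between -0.01 and 0.01 m and z of bar_a in the frame of vise between 0.036 and 0.042 m and angle between the x axis of each of bar_a, bar_b, bar_c and the y axis of vise, either way round below 0.08 rad and x of bar_b in the frame of vise between 0 and 0.055 m and y of bar_b in the frame of vise between -0.01 and 0.01 m and z of bar_b in the frame of vise between 0.036 and 0.042 m and x of bar_c in the frame of vise between 0 and 0.055 m and y of bar_c in the frame of vise between -0.01 and 0.01 m and z of bar_c in the frame of vise between 0.036 and 0.042 m and value of joint clamp_lever above 0.7 rad and contact force between jaw_plate and anything else above 2 N), for 0.2 s.
At the end, for the whole second after the job is handed in: Each bar lies on the parallels between the jaws (height within 3 mm, along the jaws within 0.08 rad, centred within 10 mm), at rest; lever past 0.70 rad, jaw plate pressing over 2 N; drawer within 8 mm of shut, lid within 0.06 rad, stay within 8 mm of down (all of step 4 and linear speed of each of bar_a, bar_b, bar_c below 0.02 m/s and value of joint each of drawer, stay below 0.008 m and value of joint lid below 0.06 rad); the robot touches nothing.
It fails at once if the file is disturbed (moved more than 30 mm) (distance of file from where it was at the start of the episode above 0.03 m).
It fails at once if the tin is disturbed (moved more than 30 mm) (distance of tin from where it was at the start of the episode above 0.03 m).
It fails at once if the bench block is disturbed (moved more than 30 mm) (distance of bench_block from where it was at the start of the episode above 0.03 m).
Of bar_a, bar_b, bar_c only 2 to 3 are there at a start; the rules pass over those that are not, and their reading is None.
At some moment in a run one of bar_a, bar_b, bar_c may be knocked a few centimetres aside while the robot is not near it.
Once in a run the grip may slacken for a moment while it holds something.
It also fails if it takes over 210 s, if anything falls off the work surface, if the arm or the gripper's body presses on something with over 40 N, if the wrist force passes 120 N, or if a joint passes its speed limit or range.

### The arm

A 7-joint arm with a two-finger parallel gripper is mounted at the origin on the work surface. World frame = base frame: x ahead of the robot, y to its left, z up, the work surface at z = 0. Lengths are in m, angles in degrees, forces in N, time in s.
With the tool pointing down it reaches from about 0.425 to 0.875 m from the base axis. Payload 8.4 kg.
Tool frame: the origin (TCP) lies midway between the tips of the shut fingers; the grasp point (between the pads) lies 19 mm behind it; z points along the fingers, y is the line along which they close (so a half turn about z gives the same grasp; the last joint's range is limited). The gripper opens to 87 mm and grips with 3 to 60 N. Pads are 19 mm wide; open, the fingers measure 117 mm over their backs; the gripper's body (75 mm by 190 mm) begins 51 mm behind the grasp point.
Start: joints at [-5.684, 19.091, 2.286, 83.961, -0.768, 76.965, -3.352], TCP at [0.65, -0, 0.223] pointing down, gripper open.
Joint ranges: [-147.57, 147.57], [-21.85, 119.76], [-74.77, 79.35], [14.55, 137.4], [-85.83, 265.84], [4.83, 119.75], [-152.11, 152.11]. Speed limits (degrees/s): [127.2, 127.2, 159.86, 159.86, 180, 180, 180].

### API

Orientations are given as [roll, pitch, yaw] about the fixed x, y, z axes, in that order (R = Rz(yaw) Ry(pitch) Rx(roll)).
In Python, from station import sensors, cams, sign_off, models gives the robot as it stands. The module is installed in compiled form; this text tells all that it offers.
- The arm moves only by the tool arm_command, never from a script. Its argument "increments" is a list of rows, each a list of 5 numbers: the opening, from 0 (shut) to 1 (fully open), then the shift along the world's x, y, z in mm, then the turn about the world's z in degrees. In form: [[jaw, dx, dy, dz, yaw], ...]. A call has 1 to 8 rows; each row shifts and turns the commanded pose from where the row before left it; what a row does not reach is not made up. A row lasts 1/12 s, in which the tool goes at most 41.7 mm and 7.16 degrees, less where a joint would pass 70% of its speed; a pose out of reach is approached as far as the arm can. A call is refused whole if a number of a shift passes 41.7 or a number of a turn 7.16, either way. A call with a gripper value outside its range is refused whole. The fingers move at their own pace and stop on an object; "force" is the grip in N (left out, the last holds). Time passes only in rows, so rows that do not move let the fingers close. It gives the time, the measured TCP pose, the force, the opening and the grip force at its end, in the units of the state.
- sensors.state(): the state, without advancing time (a new reading comes with each control period).
- cams.camera(name): name is "scene" or "side" or "wrist"; returns (picture, depth): 384x512x3 uint8, red, green, blue; 384x512 float32, m along the optical axis (not along the pixel's ray), 0 where there is no reading.
- cams.camera_model(name): a dict with "mtx" (3x3 intrinsics, pixels), "dist" ([k1, k2, p1, p2, k3] as OpenCV has them; the pictures are not rectified), "xyz" and "orientation" of the camera in the world. Camera axes: x right, y up, looking along -z (the intrinsics and any distortion apply to the point x, -y, -z); pixel columns grow to the right and rows downward; lengths in m; the calibration is good to about 2 mm. A picture is of the moment at which its call begins: read the wrist's pose just before it. camera_model takes no time and is no camera call; for the wrist camera it gives the pose at the moment of the call.
- sign_off(): hands the job in; it is judged then, once.
Trained networks look in the newest picture that a camera, given by its name, has taken for a name from the list of things; names that differ only in an ending like _2 or _b are one class to them, and where a whole thing is asked for, a point or a joint stands for the part that bears it (a point fixed in the world has none). Each returns a list of dicts, best first, with "confidence" (0 to 1); they miss things now and then, are a little off and sometimes report something else, mostly with a low value. They report only what shows in the picture. A call takes as long as a camera call.
- models.outline_of(camera, name): "region" (384x512 bool, what is visible of it) and "extent" ([left, top, width, height] in pixels, round what is visible of it).
- models.mark_of(camera, name): "position" ([column, row] in pixels: a listed point, or the origin of a listed thing).
The state is a dict: "time": time; "joint_positions": joint angles; "dq": joint speeds; "tau": joint torques, N m; "ee_pos": TCP position; "orientation": TCP orientation; "contact_force": force on the tool from outside, world axes, zero at the start; "wrist_torque": the same for the moment, N m; "grip_width": finger opening in m; "grip_force": force on a finger pad.
Only numpy, scipy, OpenCV 4.12 (cv2) and the standard library are available. Lean on these libraries where they do the work, as an engineer would, in place of code of your own. Each camera call takes 0.05 s, during which the arm holds its last target. There are 200 camera calls.

## Working session

There is one attempt and no reset: what is moved stays moved. The work goes in short steps, Python scripts to look and compute and a tool call to move; the robot and the scene stay as the last step left them, time stands still between calls to the robot, and variables do not carry over. Pictures are saved under pics/ and viewed, at most 14 in all, crops included, and the job is handed in when it is done.

Besides the shell and the picture viewer there is one more tool, called after "Emit:" by a JSON object that holds its "name" and its "arguments". arm_command: Moves the arm, as the interface text tells. Its arguments: {"type":"object","properties":{"increments":{"type":"array"},"force":{"type":"number"}},"required":["increments"]}

```bash
mkdir -p pics; cat > h.py <<'E'
import numpy as np, cv2
from scipy.spatial.transform import Rotation as R
from station import sensors, cams, sign_off, models
def cam(n):
    m=cams.camera_model(n); p,d=cams.camera(n); return p,d,m
def pose(m):
    return R.from_euler('xyz',m['orientation'],degrees=True).as_matrix(), np.array(m['xyz'])
def rays(m,px):
    u=cv2.undistortPoints(np.array(px,float).reshape(-1,1,2),np.array(m['mtx']),np.array(m['dist'],float)).reshape(-1,2)
    return np.c_[u[:,0],-u[:,1],-np.ones(len(u))]
def atz(m,px,z):
    r,t=pose(m); d=rays(m,px)@r.T
    return t+d*((z-t[2])/d[:,2])[:,None]
def atd(m,px,dep):
    r,t=pose(m); px=np.array(px).reshape(-1,2).astype(int)
    return t+(rays(m,px)*dep[px[:,1],px[:,0]][:,None])@r.T
def save(n,p): cv2.imwrite('pics/%s.png'%n,cv2.cvtColor(p,cv2.COLOR_RGB2BGR))
def proj(m,P):
    r,t=pose(m); c=(np.array(P,float).reshape(-1,3)-t)@r; c=c*[1,-1,-1]
    return cv2.projectPoints(c,np.zeros(3),np.zeros(3),np.array(m['mtx']),np.array(m['dist'],float))[0].reshape(-1,2)
E
python3 - <<'E'
from h import *
np.set_printoptions(precision=4,suppress=True)
s=sensors.state(); print(s['ee_pos'],s['orientation'],s['grip_width'],s['contact_force'])
ims=[]
for n in ['scene','side']:
    p,d,m=cam(n); ims.append(p); print(n,m['xyz'],m['orientation'])
    for k,z in dict(stay_knob=.087,drawer_handle=.062,lid_hinge=.0845,vise=0,jaw_block=.038,lever_ball=None,chest=0,file=None,tin=None,bench_block=None,bar_a=None,lid_edge=None).items():
        for q in models.mark_of(n,k)[:3]:
            px=q['position']
            if not(0<=px[0]<512 and 0<=px[1]<384): print(k,px);continue
            print(k,round(q['confidence'],2),np.round(px,1),'z',atz(m,[px],z)[0] if z is not None else '','dep',atd(m,[px],d)[0])
save('a',cv2.resize(np.vstack(ims),(800,1200))[:600]);save('b',cv2.resize(ims[1],(800,600)))
E
```

```text
[ 0.6495 -0.      0.2216] [-179.9067    0.0054   89.9959] 0.08691578470117722 [-0.0505  0.1268 -0.1804]
scene [ 1.0258 -0.7822  0.6084] [58.8596 -0.6273 32.1298]
stay_knob 0.7 [158.9 245.5] z [ 0.5282 -0.3162  0.087 ] dep [ 0.5002 -0.2922  0.0604]
drawer_handle 0.68 [199.1 207.4] z [ 0.4859 -0.139   0.062 ] dep [ 0.4866 -0.1402  0.064 ]
drawer_handle 0.16 [285.9 161.2] z [0.5415 0.1707 0.062 ] dep [0.5219 0.2035 0.043 ]
vise 0.57 [304.1 177.5] z [0.5779 0.2184 0.    ] dep [0.587  0.1971 0.0145]
vise 0.27 [ 87.7 174.2] z [ 0.0424 -0.1069  0.    ] dep [ 0.4623 -0.3965  0.2607]
jaw_block 0.68 [288.  165.7] z [0.5382 0.1917 0.038 ] dep [0.5402 0.1873 0.0427]
lever_ball 0.62 [259.4 144.2] z  dep [0.4505 0.1785 0.087 ]
chest 0.74 [160.1 256.3] z [ 0.4729 -0.2652  0.    ] dep [ 0.529  -0.3178  0.0626]
file 0.73 [339.2 229.6] z  dep [0.7662 0.0175 0.0167]
tin 0.61 [216.5 184.2] z  dep [0.3942 0.0479 0.0031]
bench_block 0.71 [286.3 260.2] z  dep [ 0.7156 -0.1455  0.0171]
lid_edge 0.77 [ 91.2 174.2] z  dep [ 0.4733 -0.3963  0.2639]
lid_edge 0.71 [260.3 143.4] z  dep [0.4542 0.1776 0.0913]
side
[... 385 characters left out ...]
-0.1763  0.0398]
drawer_handle 0.22 [295.7 132.2] z [ 0.4712 -0.4176  0.062 ] dep [ 0.4742 -0.3734  0.0884]
lid_hinge 0.8 [298.1 134.1] z [ 0.4647 -0.3693  0.0845] dep [ 0.4613 -0.5081  0.0028]
vise 0.68 [238.  309.7] z [0.5698 0.2174 0.    ] dep [0.5686 0.228  0.0158]
jaw_block 0.73 [253.5 292.6] z [0.5399 0.1998 0.038 ] dep [0.5407 0.2039 0.0445]
lever_ball 0.56 [293.  275.8] z  dep [0.4628 0.19   0.0908]
file 0.95 [169.7 241.5] z  dep [0.7578 0.0422 0.0089]
tin 0.91 [326.7 266. ] z  dep [0.3875 0.0967 0.0279]
bench_block 0.55 [205.5 201.1] z  dep [ 0.6962 -0.1048  0.0206]
bar_a 0.43 [290.1 177.1] z  dep [ 0.4802 -0.1823  0.0625]
lid_edge 0.86 [298.6  68.5] z  dep [ 0.4749 -0.8894  0.0681]
```

View pics/a.png

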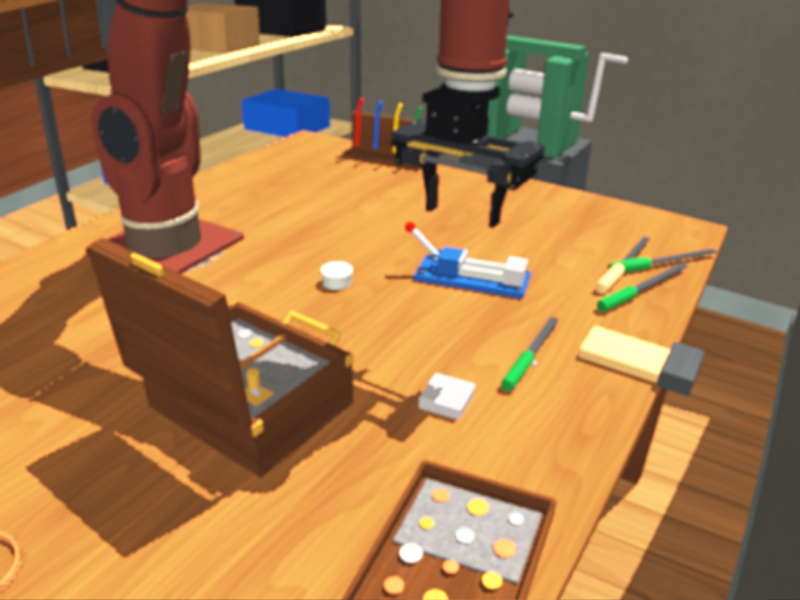

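View pics/b.png

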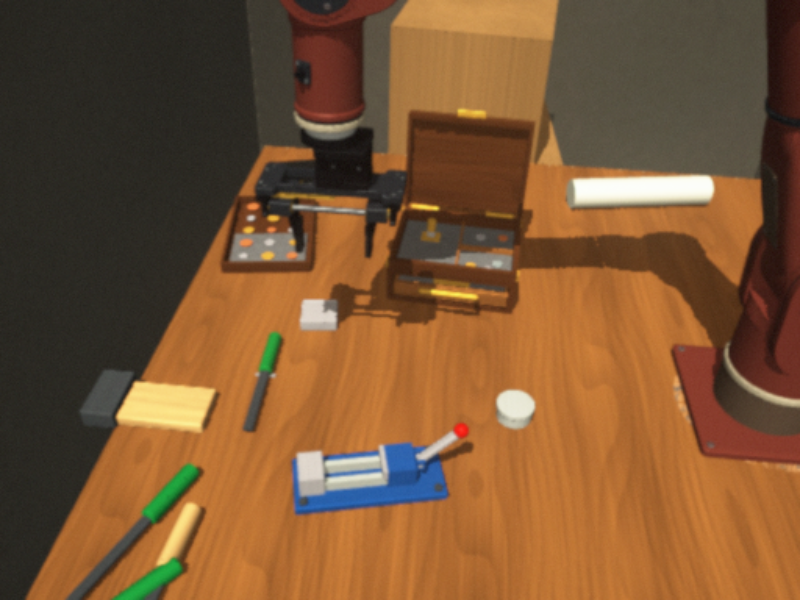

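The scene picture shows the chest at lower left with its lid open, its drawer and handle facing world +y, and the knob at about (253,380). The vise is at about (470,270), with its lever towards the robot. The side picture agrees. Next I'll take wrist views.

Emit:
{"name": "arm_command", "arguments": {"increments": [[1,-15,-28,3,0],[1,-15,-28,3,0],[1,-15,-28,3,0],[1,-15,-28,3,0],[1,-15,-28,3,0],[1,-15,-28,3,0],[1,-15,-28,3,0],[1,-15,-28,3,0]]}}

```text
time: 1.97
ee_pos: [0.5291, -0.2253, 0.2469]
orientation: [180.0, 0.0, 90.0]
contact_force: [0.8, -0.6, -0.6]
grip_width: 0.087
grip_force: 0.0
```

```bash
python3 - <<'E'
from h import *
np.set_printoptions(precision=4,suppress=True)
s=sensors.state(); print(s['time'],s['ee_pos'],s['orientation'])
p,d,m=cam('wrist'); print(m['xyz'],m['orientation']); save('w1',cv2.resize(p,(800,600)))
for k,z in dict(stay_knob=.087,drawer_handle=.062,lid_hinge=.0845,chest=0,lid_edge=None).items():
        for q in models.mark_of('wrist',k)[:2]:
            px=q['position']
            if not(0<=px[0]<512 and 0<=px[1]<384): print(k,px);continue
            print(k,round(q['confidence'],2),np.round(px,1),'z',atz(m,[px],z)[0] if z is not None else '','dep',atd(m,[px],d)[0])
for q in models.outline_of('wrist','stay_knob')[:1]:
    P=np.argwhere(q['region'])[:,::-1]; W=atd(m,P,d); t=W[W[:,2]>.09]; print('knob top',len(t),t.mean(0),W[:,2].max())
for q in models.outline_of('wrist','drawer_handle')[:1]:
    P=np.argwhere(q['region'])[:,::-1]; W=atd(m,P,d); t=W[W[:,2]>.06]; print(q['extent'],'handle',len(t),np.median(t,0),t.min(0),t.max(0),np.polyfit(t[:,0],t[:,1],1))
E
```

```text
1.9667 [ 0.5291 -0.2253  0.2469] [179.9776   0.0039  90.0027]
[ 0.5292 -0.1488  0.409 ] [-16.3149   0.0406   0.0071]
stay_knob 0.56 [256.9 241.6] z [ 0.528  -0.3049  0.087 ] dep [ 0.527  -0.2986  0.0986]
drawer_handle 0.77 [218.4  81.9] z [ 0.4877 -0.1344  0.062 ] dep [ 0.4878 -0.1337  0.0664]
lid_hinge 0.76 [207.4 285.2] z [ 0.4694 -0.3631  0.0845] dep [ 0.5155 -0.1977  0.335 ]
chest 0.78 [219.3 186.5] z [ 0.4773 -0.2661  0.    ] dep [ 0.4849 -0.2476  0.0625]
knob top 189 [ 0.5253 -0.303   0.0975] 0.09967645796700314
[139.7, 76.9, 164.5, 57.2] handle 974 [ 0.4907 -0.1359  0.0661] [ 0.4387 -0.1866  0.06  ] [ 0.5616 -0.1282  0.409 ] [-0.0989 -0.0883]
```

View pics/w1.png

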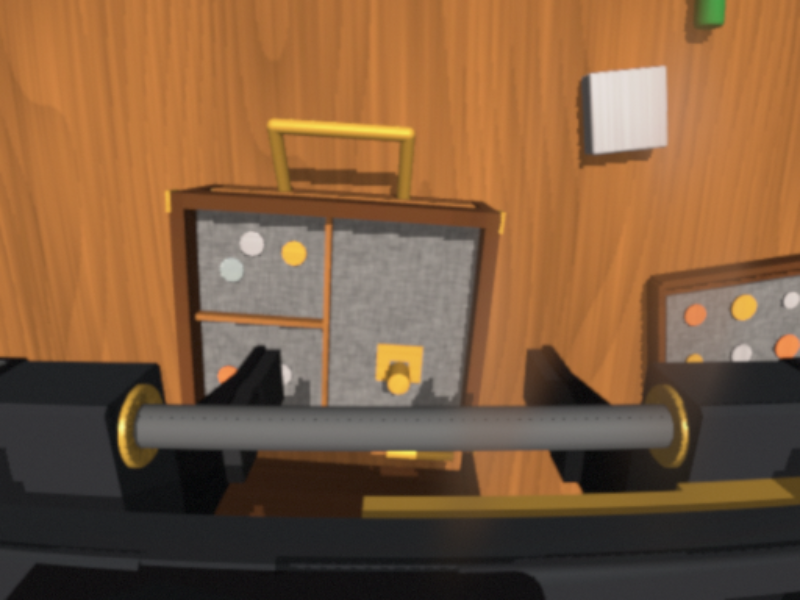

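Wrist view: the handle is at about (340,130), the knob at (398,382) and the till divider at x≈328. There are coins in the left compartments. The chest yaw is about -93.5° and the knob is near (0.527,-0.303).

Emit:
{"name": "arm_command", "arguments": {"increments": [[0.45,-1,-26,-20,-1],[0.45,-1,-26,-20,-1],[0.45,0,-26,-20,-1],[0.45,0,0,-30,-0.5],[0.45,0,0,-30,0],[0.45,0,0,-30,0],[0.45,0,0,-20,0],[0.45,0,0,-4,0]], "force": 30}}

```text
time: 3.03
ee_pos: [0.5262, -0.2997, 0.0682]
orientation: [-179.6, -0.1, 86.6]
contact_force: [-0.1, 0.4, -0.8]
grip_width: 0.0436
grip_force: 0.0
```

Emit:
{"name": "arm_command", "arguments": {"increments": [[0,0,0,0,0],[0,0,0,0,0],[0,0,0,0,0],[0,0,0,0,0],[0,0,0,0,0],[0,0,0,0,0]], "force": 30}}

```text
time: 3.53
ee_pos: [0.5263, -0.3024, 0.0739]
orientation: [-179.9, -0.0, 86.4]
contact_force: [-10.1, 2.2, 9.9]
grip_width: 0.0151
grip_force: 30.0
```

Emit:
{"name": "arm_command", "arguments": {"increments": [[0,0,0,5,0],[0,0,0,6,0],[0,0,0,6,0],[0,0,0,5,0],[0,0,0,3,0],[0,0,0,0,0],[0,0,0,0,0]]}}

```text
time: 4.12
ee_pos: [0.5262, -0.3023, 0.0981]
orientation: [-179.9, -0.0, 86.4]
contact_force: [-7.6, 0.7, 2.1]
grip_width: 0.0153
grip_force: 30.0
```

Emit:
{"name": "arm_command", "arguments": {"increments": [[0.45,0,0,0,0],[0.45,0,0,0,0],[0.45,0,0,0,0],[0.45,0,0,0,0],[0.45,0,5,20,0],[0.45,0,5,30,0],[0.2,-10,30,20,0],[0,-10,35,0,0]]}}

```text
time: 4.78
ee_pos: [0.51, -0.2293, 0.1723]
orientation: [179.6, 0.2, 86.3]
contact_force: [1.1, 0.4, 0.4]
grip_width: 0.0319
grip_force: 0.0
```

Emit:
{"name": "arm_command", "arguments": {"increments": [[0,-10,35,0,0],[0,-8,30,0,0],[0,0,0,0,0],[0,0,0,-35,0],[0,0,0,-35,0],[0,0,0,-30,0],[0,0,0,-15,0],[0,0,0,0,0]]}}

```text
time: 5.45
ee_pos: [0.4879, -0.1613, 0.0494]
orientation: [-179.7, -0.0, 86.5]
contact_force: [-1.1, 0.1, 0.5]
grip_width: 0.0005
grip_force: 0.0
```

```bash
python3 - <<'E'
from h import *
np.set_printoptions(precision=4,suppress=True)
s=sensors.state(); print(s['time'],s['ee_pos'],s['contact_force'])
p,d,m=cam('side')
for q in models.mark_of('side','stay_knob')[:2]:
   px=q['position']; print(q['confidence'],px,atd(m,[px],d),proj(m,[.527,-.303,.087]),proj(m,[.527,-.303,.111]))
p,d,m=cam('wrist');save('w2',cv2.resize(p,(640,480)))
E
```

```text
5.45 [ 0.4879 -0.1613  0.0494] [-1.1064  0.1217  0.5262]
0.48 [277.5, 136.8] [[ 0.5244 -0.3001  0.1145]] [[275.5952 143.7969]] [[276.0525 136.4944]]
```

View pics/w2.png

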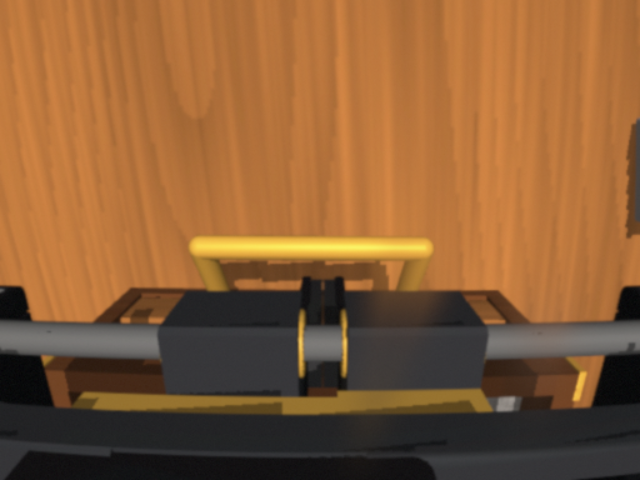

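Wrist view: the shut fingers at (323,290) are behind the handle bar (y≈245), and the stay is up. Next is the pull.

Emit:
{"name": "arm_command", "arguments": {"increments": [[0,0,8,0,0],[0,1,16,0,0],[0,1,20,0,0],[0,1,20,0,0],[0,1,20,0,0],[0,1,20,0,0],[0,1,20,0,0],[0,1,18,0,0]]}}

```text
time: 6.27
ee_pos: [0.4986, -0.0195, 0.0545]
orientation: [179.8, 0.1, 86.5]
contact_force: [-0.3, -67.6, -7.3]
grip_width: 0.0004
grip_force: 41.6
```

Emit:
{"name": "arm_command", "arguments": {"increments": [[0,0,8,0,0],[0,0,2,0,0],[0,0,0,0,0]]}}

```text
time: 6.52
ee_pos: [0.4985, -0.0199, 0.0545]
orientation: [179.7, 0.6, 86.1]
contact_force: [2.4, -36.8, 2.3]
grip_width: -0.0
grip_force: 18.1
```

Emit:
{"name": "arm_command", "arguments": {"increments": [[0,0,-12,0,0],[0,0,-10,0,0],[0,0,0,30,0],[0,0,0,35,0],[0,0,0,40,0],[0.5,0,-10,40,0],[1,0,-20,40,0],[1,0,0,20,0]]}}

```text
time: 7.18
ee_pos: [0.4983, -0.0632, 0.2609]
orientation: [179.6, 0.0, 86.4]
contact_force: [1.6, -1.6, -0.8]
grip_width: 0.0132
grip_force: 0.0
```

```bash
cat > look.py <<'E'
from h import *
import sys
np.set_printoptions(precision=4,suppress=True)
def bars(n,m,d,zt):
    out=[]
    for q in models.outline_of(n,'bar_a')[:4]:
        P=np.argwhere(q['region'])[:,::-1]; W=atd(m,P,d); t=W[abs(W[:,2]-zt)<.006]
        if len(t)<20: print('weak',q['confidence'],q['extent'],len(t));continue
        r=cv2.minAreaRect((t[:,:2]*1000).astype(np.float32)); b=cv2.boxPoints(r)
        e=max([b[1]-b[0],b[2]-b[1]],key=np.linalg.norm); a=np.degrees(np.arctan2(e[1],e[0]))
        print('bar',round(q['confidence'],2),np.round(q['extent']),len(t),'ctr',np.round(r[0],1),'size',np.round(r[1],1),'ang',round((a+90)%180-90,1),'z',np.median(t[:,2]))
E
python3 - <<'E'
from look import *
s=sensors.state(); print(s['time'],s['ee_pos'])
p,d,m=cam('wrist');save('w3',cv2.resize(p,(800,600)))
bars('wrist',m,d,.046)
for q in models.mark_of('wrist','bar_a')[:4]: print(q['confidence'],atz(m,[q['position']],.037))
for q in models.mark_of('wrist','drawer_handle')[:1]: print('h',q['confidence'],atz(m,[q['position']],.062))
E
```

```text
7.1833 [ 0.4983 -0.0632  0.2609]
bar 0.97 [224. 162.  56.  18.] 767 ctr [490.4 -78.2] size [18.6 61.4] ang -5.7 z 0.045959429733272994
bar 0.78 [231. 204.  48.  22.] 677 ctr [ 490.8 -133.2] size [18.6 60.5] ang -6.8 z 0.045953939557143886
bar 0.32 [173. 106. 158. 150.] 231 ctr [490.  -83.6] size [194.1 130.7] ang 1.0 z 0.04569609876966452
weak 0.19 [441.7, 1.4, 23.7, 139.1] 0
0.87 [[ 0.4936 -0.1295  0.037 ]]
0.81 [[ 0.4898 -0.08    0.037 ]]
h 0.93 [[ 0.4971 -0.0043  0.062 ]]
```

View pics/w3.png

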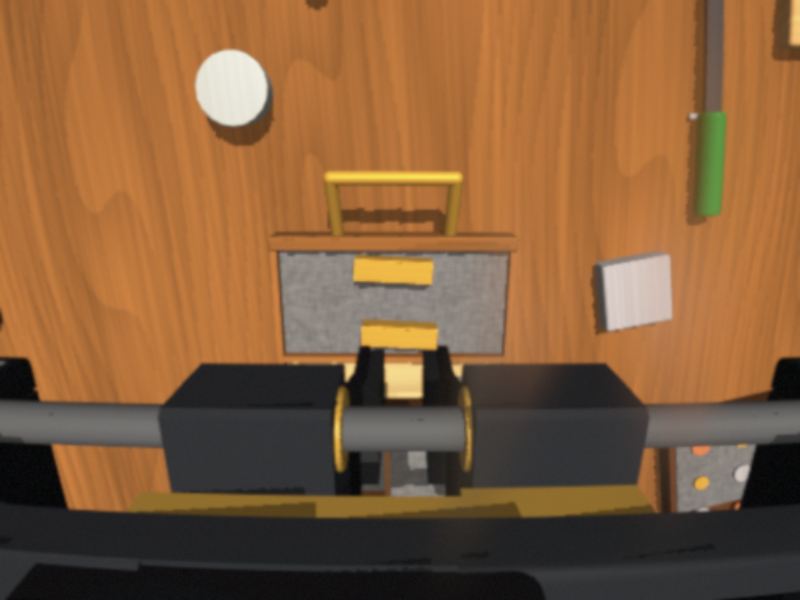

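Wrist view: two bars lie in the compartment at (393,270) and (400,335), with no third. The block, tin and file are clear. I'll grip bar 1 by its ends.

Emit:
{"name": "arm_command", "arguments": {"increments": [[1,-4,-8,0,-1],[1,-4,-7,-20,-1],[1,0,0,-40,0],[1,0,0,-40,0],[1,0,0,-40,0],[1,0,0,-40,0],[1,0,0,-30,0],[1,0,0,-12,0]]}}

```text
time: 8.05
ee_pos: [0.4843, -0.0754, 0.0276]
orientation: [-179.5, 0.0, 84.5]
contact_force: [-39.4, 4.1, 98.3]
grip_width: 0.081
grip_force: 53.1
```

Emit:
{"name": "arm_command", "arguments": {"increments": [[1,0,0,0,0],[1,0,0,0,0]]}}

```text
time: 8.22
ee_pos: [0.4869, -0.0757, 0.031]
orientation: [-179.8, 0.0, 84.5]
contact_force: [0.4, 0.4, -0.1]
grip_width: 0.0856
grip_force: 0.0
```

The fingers hadn't opened fully before reaching the bar and there was a force spike. I'll rise a little and look again.

Emit:
{"name": "arm_command", "arguments": {"increments": [[1,0,0,30,0],[1,0,0,40,0],[1,0,0,40,0],[1,0,0,40,0],[1,0,20,40,0],[1,0,0,0,0]]}}

```text
time: 8.72
ee_pos: [0.4917, -0.0545, 0.2269]
orientation: [179.5, -0.1, 84.6]
contact_force: [0.7, -0.2, 0.4]
grip_width: 0.0871
grip_force: 0.0
```

```bash
python3 - <<'E'
from look import *
s=sensors.state(); print(s['time'],s['ee_pos'],s['orientation'])
p,d,m=cam('wrist');save('w4',p[60:320,100:420])
bars('wrist',m,d,.046)
for q in models.mark_of('wrist','drawer_handle')[:1]: print('h',q['confidence'],atz(m,[q['position']],.062))
E
```

```text
8.7167 [ 0.4917 -0.0545  0.2269] [179.4673  -0.1214  84.5928]
bar 0.86 [238. 221.  53.  21.] 818 ctr [ 491.2 -133.9] size [19.4 62.1] ang -7.2 z 0.045884166535536425
bar 0.56 [226. 175.  58.  22.] 900 ctr [490.3 -78.3] size [18.4 61.5] ang -6.7 z 0.045919545451003796
h 0.95 [[ 0.4989 -0.0061  0.062 ]]
```

View pics/w4.png

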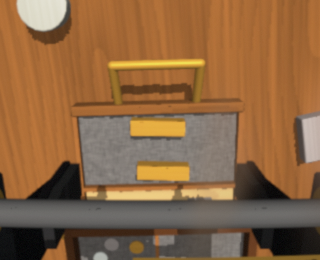

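Both bars are still in place at (158,128) and (163,172) in the crop, so I'll descend again with the fingers open.

Emit:
{"name": "arm_command", "arguments": {"increments": [[1,0,-12,-30,-1],[1,0,-12,-40,0],[1,0,0,-40,0],[1,0,0,-40,0],[1,0,0,-25,0],[1,0,0,-10,0],[1,0,0,-6,0],[1,0,0,0,0]]}}

```text
time: 9.53
ee_pos: [0.4864, -0.0814, 0.029]
orientation: [-179.7, 0.0, 83.4]
contact_force: [0.6, 0.1, 0.4]
grip_width: 0.0865
grip_force: 0.0
```

Emit:
{"name": "arm_command", "arguments": {"increments": [[0.5,0,0,-2,0],[0.5,0,0,0,0],[0.5,0,0,0,0],[0.5,0,0,0,0],[0.5,0,0,0,0]], "force": 40}}

```text
time: 9.95
ee_pos: [0.4894, -0.0813, 0.0284]
orientation: [179.9, -0.0, 83.5]
contact_force: [-2.8, 1.1, 8.0]
grip_width: 0.062
grip_force: 32.5
```

Emit:
{"name": "arm_command", "arguments": {"increments": [[0,0,0,15,0],[0,0,0,30,0],[0,0,0,40,0],[0,0,0,40,0],[0,10,35,35,0],[0,10,35,30,0],[0,10,35,20,0],[0,10,35,10,0]]}}

```text
time: 10.62
ee_pos: [0.527, 0.0497, 0.2412]
orientation: [179.8, -0.1, 83.4]
contact_force: [2.0, -0.8, -2.9]
grip_width: 0.0618
grip_force: 40.0
```

Emit:
{"name": "arm_command", "arguments": {"increments": [[0,10,30,0,0],[0,10,30,0,0],[0,0,0,0,0],[0,0,0,0,0]]}}

```text
time: 10.95
ee_pos: [0.5457, 0.1105, 0.2371]
orientation: [-179.9, 0.0, 83.7]
contact_force: [-0.6, -1.3, -2.4]
grip_width: 0.0615
grip_force: 40.0
```

```bash
cat > vise.py <<'E'
from look import *
s=sensors.state(); print(s['time'],s['ee_pos'],s['orientation'],s['grip_width'],s['grip_force'])
p,d,m=cam('wrist');save(sys.argv[1],cv2.resize(p,(800,600)))
for k,z in dict(vise=0,jaw_block=.038,lever_ball=.085,tin=.014).items():
    for q in models.mark_of('wrist',k)[:1]: print(k,q['confidence'],np.round(q['position'],1),atz(m,[q['position']],z),atd(m,[q['position']],d))
q=models.outline_of('wrist','vise')[0]; P=np.argwhere(q['region'])[:,::-1]; W=atd(m,P,d); print(q['extent'])
for nm,lo,hi in [('base',.009,.018),('par',.027,.033),('tops',.041,.048)]:
    t=W[(W[:,2]>lo)&(W[:,2]<hi)]
    if len(t)<10: continue
    r=cv2.minAreaRect((t[:,:2]*1000).astype(np.float32)); b=cv2.boxPoints(r); e=max([b[1]-b[0],b[2]-b[1]],key=np.linalg.norm)
    print(nm,len(t),np.round(r[0],1),np.round(r[1],1),(np.degrees(np.arctan2(e[1],e[0]))+90)%180-90,np.median(t[:,2]))
    if nm=='tops':
        l,c=cv2.kmeans((t[:,:2]*1000).astype(np.float32),2,None,(3,50,.1),5,0)[1:]
        for i in range(2): print('  ',np.round(c[i],1),cv2.minAreaRect((t[l[:,0]==i][:,:2]*1000).astype(np.float32)))
E
python3 vise.py w5
```

```text
10.95 [0.5457 0.1105 0.2371] [-179.921     0.0163   83.6877] 0.0615410866149339 39.99949514865875
vise 0.83 [270.6  73.2] [[0.5717 0.2111 0.    ]] [[0.5705 0.2106 0.0129]]
jaw_block 0.97 [238.9  84.9] [[0.5345 0.2004 0.038 ]] [[0.5339 0.2012 0.0438]]
lever_ball 0.62 [160.6 110.8] [[0.4582 0.1835 0.085 ]] [[0.4604 0.1844 0.0936]]
tin 0.66 [137.6 203.8] [[0.3837 0.0705 0.014 ]] [[0.3896 0.0759 0.0283]]
[146.9, 6.3, 215.3, 126.5]
base 7949 [574.3 212.6] [200.   85.9] 14.121727 0.01385655579075351
par 1120 [568.5 212.2] [132.8  44.5] 13.091171 0.02987052687096703
tops 3385 [582.8 215.2] [167.9  46.7] 13.879852 0.04484046166232675
   [534.5 203.1] ((529.8479614257812, 201.9193115234375), (58.640968322753906, 45.938236236572266), 14.122457504272461)
   [647.7 231.2] ((648.302734375, 231.3655242919922), (32.97808074951172, 46.670066833496094), 13.879854202270508)
```

View pics/w5.png

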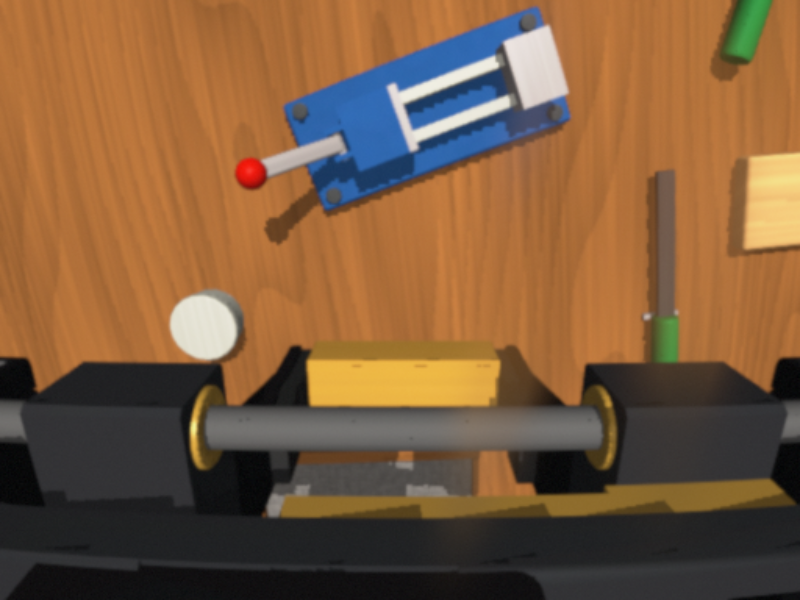

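The wrist view shows the vise, with its base rectangle fitting 200x86 at yaw 14.1°. It is centred at (0.574,0.213), and the ball is at (250,173). The bar is held level. I'll carry it over while turning.

Emit:
{"name": "arm_command", "arguments": {"increments": [[0,7,11,0,-7],[0,7,11,0,-7],[0,7,11,0,-7],[0,7,11,0,-7],[0,7,11,0,-7],[0,7,11,0,-7],[0,7,11,0,-7],[0,7,11,0,-7]]}}

```text
time: 11.92
ee_pos: [0.6024, 0.1965, 0.2377]
orientation: [180.0, 0.0, 27.1]
contact_force: [0.6, 0.4, -1.7]
grip_width: 0.0618
grip_force: 40.0
```

Emit:
{"name": "arm_command", "arguments": {"increments": [[0,8,12,-20,-7],[0,8,12,-20,-6.5],[0,0,0,-40,0],[0,0,0,-40,0],[0,0,0,-20,0],[0,0,0,0,0],[0,0,0,0,0],[0,0,0,0,0]]}}

```text
time: 12.58
ee_pos: [0.6194, 0.2208, 0.0998]
orientation: [-180.0, -0.2, 14.0]
contact_force: [-0.2, -0.2, -1.3]
grip_width: 0.0616
grip_force: 40.0
```

```bash
python3 - <<'E'
from look import *
s=sensors.state(); print(s['time'],s['ee_pos'],s['orientation'],s['grip_width'],s['grip_force'])
c,sn=np.cos(np.radians(14.1)),np.sin(np.radians(14.1)); v=np.array([.5743,.2126])
w=np.array(s['ee_pos'][:2])-v; print('tcp in vise',w[0]*c+w[1]*sn,-w[0]*sn+w[1]*c)
p,d,m=cam('wrist'); bars('wrist',m,d,s['ee_pos'][2]+.0175);save('w6',cv2.resize(p,(640,480)))
E
```

```text
12.5833 [0.6194 0.2208 0.0998] [-179.9764   -0.1645   13.9582] 0.061554733846373264 39.99951660633087
tcp in vise 0.04571911954835584 -0.0030150822869143713
bar 0.93 [196. 218. 124.  41.] 3926 ctr [624.4 221.3] size [16.7 61.8] ang -75.8 z 0.11717981352011206
```

View pics/w6.png

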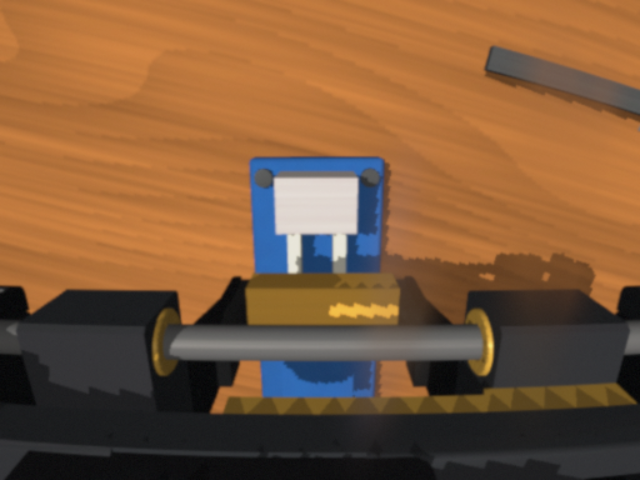

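The view shows the bar aligned over the parallels, just short of the fixed jaw. It needs small corrections and then lowering.

Emit:
{"name": "arm_command", "arguments": {"increments": [[0,-3,3,0,0],[0,0,0,-20,0],[0,0,0,-20,0],[0,0,0,-15,0],[0,0,0,-8,0],[0,0,0,-3,0],[0,0,0,-2,0],[0,0,0,0,0]]}}

```text
time: 13.35
ee_pos: [0.6156, 0.2242, 0.0309]
orientation: [-180.0, -0.1, 14.0]
contact_force: [-0.1, 0.1, -1.9]
grip_width: 0.0617
grip_force: 40.0
```

Emit:
{"name": "arm_command", "arguments": {"increments": [[0,0,0,-1,0],[0,0,0,0,0],[1,0,0,0,0],[1,0,0,0,0],[1,0,0,0,0],[1,0,0,0,0],[1,0,0,0,0],[1,0,0,0,0]]}}

```text
time: 14.02
ee_pos: [0.6151, 0.2238, 0.0285]
orientation: [-180.0, 0.0, 14.0]
contact_force: [-0.8, -0.7, -0.3]
grip_width: 0.086
grip_force: 0.0
```

Emit:
{"name": "arm_command", "arguments": {"increments": [[1,0,0,15,0],[1,0,0,30,0],[1,0,0,40,0],[1,0,0,40,0],[1,-15,-5,40,0],[1,-25,-6,20,0],[1,-25,-6,0,0],[1,0,0,0,0]]}}

```text
time: 14.68
ee_pos: [0.5481, 0.2067, 0.2145]
orientation: [-180.0, -0.1, 14.0]
contact_force: [0.5, 1.2, -0.0]
grip_width: 0.087
grip_force: 0.0
```

```bash
cat > vb.py <<'E'
from look import *
s=sensors.state(); print(s['time'],s['ee_pos'],s['orientation'],s['grip_width'])
p,d,m=cam('wrist'); bars('wrist',m,d,.048)
for q in models.mark_of('wrist','bar_a')[:3]: print(q['confidence'],q['position'],atz(m,[q['position']],.039))
E
cat >> look.py <<'E'
def inv(xy,v=(574.3,212.6),a=14.1):
    c,s=np.cos(np.radians(a)),np.sin(np.radians(a)); w=np.array(xy)-v; return np.array([w[0]*c+w[1]*s,-w[0]*s+w[1]*c])
E
sed -i "s/'size',np.round/'vise',np.round(inv(r[0]),1),'size',np.round/" look.py
python3 vb.py
```

```text
14.6833 [0.5481 0.2067 0.2145] [-179.9514   -0.1049   14.032 ] 0.08702243289141091
bar 0.82 [227.  94.  61.  16.] 1011 ctr [619.6 223.9] vise [46.7 -0.1] size [16.7 60.3] ang -75.9 z 0.04783550635949951
0.83 [256.8, 100.8] [[0.618  0.2248 0.039 ]]
```

Emit:
{"name": "arm_command", "arguments": {"increments": [[1,-5,-25,5,7],[1,-5,-25,5,7],[1,-5,-27,5,7],[1,-5,-27,5,7],[1,-5,-27,5,7],[1,-5,-27,5,7],[1,-5,-27,5,7],[1,-5,-27,0,7]]}}

```text
time: 15.5
ee_pos: [0.5112, -0.0065, 0.2476]
orientation: [180.0, 0.0, 70.3]
contact_force: [1.0, -0.2, -0.4]
grip_width: 0.0873
grip_force: 0.0
```

Emit:
{"name": "arm_command", "arguments": {"increments": [[1,-6,-27,0,7],[1,-6,-25,0,6],[1,0,0,0,0],[1,0,0,0,0]]}}

```text
time: 15.83
ee_pos: [0.4988, -0.0586, 0.2468]
orientation: [-180.0, 0.0, 82.8]
contact_force: [-0.3, 0.3, -0.2]
grip_width: 0.0876
grip_force: 0.0
```

```bash
python3 - <<'E'
from look import *
s=sensors.state(); print(s['time'],s['ee_pos'],s['orientation'],s['grip_width'])
p,d,m=cam('wrist');save('w7',cv2.resize(p,(480,360))); bars('wrist',m,d,.046)
for q in models.mark_of('wrist','drawer_handle')[:1]: print('h',q['confidence'],atz(m,[q['position']],.062))
E
```

```text
15.8333 [ 0.4988 -0.0586  0.2468] [-179.9562    0.0214   82.7667] 0.08763391555800844
bar 0.96 [235. 213.  55.  21.] 753 ctr [ 491.2 -133.4] vise [-164.9 -315.3] size [18.7 60.9] ang -7.1 z 0.04594102920865217
h 0.66 [[ 0.4983 -0.0019  0.062 ]]
```

Emit:
{"name": "arm_command", "arguments": {"increments": [[1,-4,-25,-20,0],[1,-4,-25,-35,0],[1,0,-25,-35,0],[1,0,0,-40,0],[1,0,0,-40,0],[1,0,0,-25,0],[1,0,0,-15,0],[1,0,0,-6,0]]}}

```text
time: 16.65
ee_pos: [0.4893, -0.1289, 0.0307]
orientation: [-179.7, -0.0, 83.1]
contact_force: [-0.2, 0.2, 0.1]
grip_width: 0.0874
grip_force: 0.0
```

Emit:
{"name": "arm_command", "arguments": {"increments": [[1,0,0,0,0],[0.5,0,0,0,0],[0.5,0,0,0,0],[0.5,0,0,0,0],[0.5,0,0,0,0],[0.5,0,0,0,0]], "force": 40}}

```text
time: 17.15
ee_pos: [0.4913, -0.1304, 0.0345]
orientation: [179.9, -0.0, 83.0]
contact_force: [0.3, 0.4, 1.3]
grip_width: 0.0614
grip_force: 31.6
```

Emit:
{"name": "arm_command", "arguments": {"increments": [[0,0,0,15,0],[0,0,0,30,0],[0,0,0,40,0],[0,0,0,40,0],[0,8,30,35,-7],[0,10,32,0,-7],[0,10,32,0,-7],[0,10,32,0,-7]]}}

```text
time: 17.82
ee_pos: [0.528, -0.0073, 0.1909]
orientation: [179.9, -0.1, 54.8]
contact_force: [0.9, 0.2, -1.8]
grip_width: 0.0614
grip_force: 40.0
```

Emit:
{"name": "arm_command", "arguments": {"increments": [[0,10,32,0,-7],[0,10,32,0,-7],[0,10,32,0,-7],[0,12,32,0,-7],[0,12,32,0,-7],[0,12,32,0,-6],[0,8,32,0,0],[0,0,0,0,0]]}}

```text
time: 18.48
ee_pos: [0.6007, 0.2241, 0.189]
orientation: [-179.8, 0.0, 14.6]
contact_force: [-1.9, 1.5, -2.5]
grip_width: 0.0612
grip_force: 40.0
```

Emit:
{"name": "arm_command", "arguments": {"increments": [[0,0,0,-35,0],[0,0,0,-35,0],[0,0,0,-25,0],[0,0,0,0,0],[0,0,0,0,0]]}}

```text
time: 18.9
ee_pos: [0.6006, 0.215, 0.094]
orientation: [180.0, 0.2, 14.2]
contact_force: [0.8, 0.2, -0.3]
grip_width: 0.0615
grip_force: 40.0
```

```bash
cat > hov.py <<'E'
from look import *
s=sensors.state(); print(s['time'],s['ee_pos'],s['orientation'],s['grip_width'],s['grip_force'],inv(np.array(s['ee_pos'][:2])*1000))
p,d,m=cam('wrist'); bars('wrist',m,d,s['ee_pos'][2]+.0115); bars('wrist',m,d,.048); save('w8',cv2.resize(p,(640,480)))
E
python3 hov.py
```

```text
18.9 [0.6006 0.215  0.094 ] [179.9696   0.1663  14.1816] 0.06147193377187111 39.99903380870819 [26.1038 -4.1209]
bar 0.97 [201. 224. 118.  33.] 2959 ctr [601.  214.4] vise [26.4 -4.8] size [13.4 61.2] ang -75.9 z 0.10533537404301266
weak 0.59 [201.3, 164.3, 95.1, 29.6] 0
weak 0.97 [200.7, 224.3, 117.6, 32.9] 0
bar 0.59 [201. 164.  95.  30.] 2441 ctr [619.8 224.8] vise [47.1  0.7] size [18.2 62.1] ang -76.0 z 0.047944815788540346
```

View pics/w8.png

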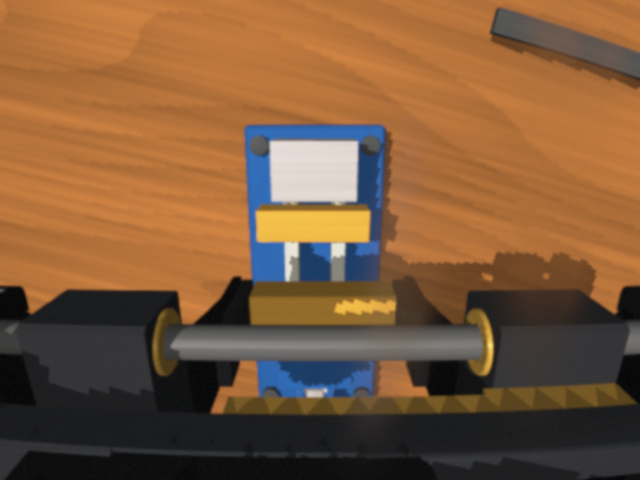

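The view shows bar 1 seated in front of the fixed jaw at (313,223) and bar 2 held above the parallels at (322,303). I'll shift slightly and lower it.

Emit:
{"name": "arm_command", "arguments": {"increments": [[0,2,5,0,0],[0,0,0,-15,0],[0,0,0,-20,0],[0,0,0,-13,0],[0,0,0,-5,0],[0,0,0,-2,0],[0,0,0,-1,0],[0,0,0,0,0]]}}

```text
time: 19.72
ee_pos: [0.6037, 0.221, 0.0395]
orientation: [-180.0, -0.0, 14.2]
contact_force: [-1.4, 0.8, -1.5]
grip_width: 0.0616
grip_force: 40.0
```

Emit:
{"name": "arm_command", "arguments": {"increments": [[0,0,0,-2,0],[0,0,0,0,0],[0,0,0,0,0]]}}

```text
time: 19.97
ee_pos: [0.6043, 0.221, 0.0377]
orientation: [-180.0, -0.1, 14.2]
contact_force: [-0.8, 1.0, 3.0]
grip_width: 0.0617
grip_force: 40.0
```

Emit:
{"name": "arm_command", "arguments": {"increments": [[1,0,0,0,0],[1,0,0,0,0],[1,0,0,0,0],[1,0,0,0,0],[1,0,0,0,0],[1,0,0,10,0],[1,0,0,30,0],[1,0,0,40,0]]}}

```text
time: 20.63
ee_pos: [0.6014, 0.2196, 0.1151]
orientation: [179.9, 0.3, 14.2]
contact_force: [1.1, 1.1, 0.3]
grip_width: 0.0868
grip_force: 0.0
```

Emit:
{"name": "arm_command", "arguments": {"increments": [[1,0,0,40,0],[1,-25,-5,35,0],[1,-25,-5,15,0],[1,0,0,0,0],[1,0,0,0,0]]}}

```text
time: 21.05
ee_pos: [0.5546, 0.2109, 0.2078]
orientation: [-179.9, -0.2, 14.2]
contact_force: [-0.5, -0.3, 0.4]
grip_width: 0.0871
grip_force: 0.0
```

```bash
python3 - <<'E'
from look import *
s=sensors.state(); print(s['time'],s['ee_pos'],s['orientation'],s['grip_width'])
p,d,m=cam('wrist'); bars('wrist',m,d,.048);save('w9',cv2.resize(p,(640,480)))
for k,z in dict(jaw_block=.038,jaw_plate=.04).items():
    for q in models.mark_of('wrist',k)[:1]: print(k,q['confidence'],inv(atz(m,[q['position']],z)[0,:2]*1000))
for n,zz in [('side',.085)]:
    p,d,m=cam(n)
    for k,z in dict(jaw_block=.038,lever_ball=.085).items():
        for q in models.mark_of(n,k)[:1]: print(n,k,q['confidence'],inv(atz(m,[q['position']],z)[0,:2]*1000))
E
```

```text
21.05 [0.5546 0.2109 0.2078] [-179.9497   -0.1956   14.1954] 0.08708952839871058
bar 0.92 [229. 117.  63.  23.] 1166 ctr [601.7 220.1] vise [28.4  0.6] size [18.1 62.3] ang -75.9 z 0.04791424838077549
bar 0.63 [228. 101.  65.  14.] 1162 ctr [619.8 224.7] vise [47.1  0.6] size [17.6 61.7] ang -75.8 z 0.04783513619132099
jaw_block 0.82 [-41.5712  -0.7889]
jaw_plate 0.58 [48.2266  0.8429]
side jaw_block 0.82 [-35.1866  -6.5635]
side lever_ball 0.51 [-120.0529    6.0722]
```

View pics/w9.png

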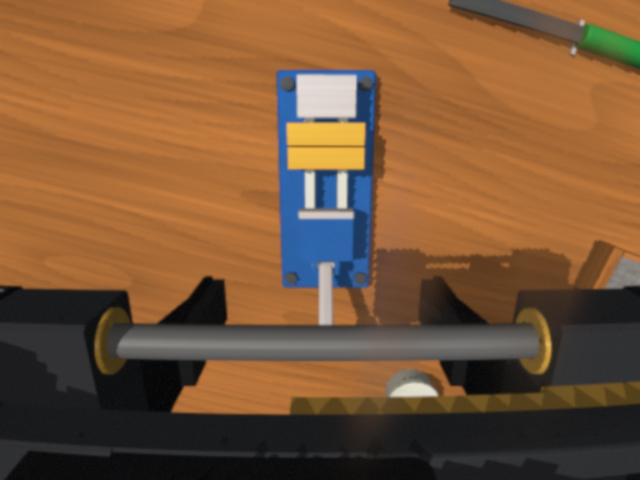

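The view shows both bars side by side on the parallels at (326,135) and (326,158), with the moving jaw open below them. Next I'll pinch the block and slide it up.

Emit:
{"name": "arm_command", "arguments": {"increments": [[1,-12,-5,0,0],[1,-11,-4,-30,0],[1,0,0,-40,0],[1,0,0,-40,0],[1,0,0,-35,0],[1,0,0,-20,0],[1,0,0,-14,0],[1,0,0,0,0]]}}

```text
time: 22.07
ee_pos: [0.5292, 0.2006, 0.0225]
orientation: [179.9, 0.4, 14.2]
contact_force: [-0.6, -0.1, 0.8]
grip_width: 0.0869
grip_force: 0.0
```

Emit:
{"name": "arm_command", "arguments": {"increments": [[0,0,0,0,0],[0,0,0,0,0],[0,0,0,0,0],[0,0,0,0,0],[0,0,0,0,0],[0,0,0,0,0]], "force": 50}}

```text
time: 22.57
ee_pos: [0.5318, 0.2019, 0.0271]
orientation: [-180.0, -0.1, 14.2]
contact_force: [-0.3, 0.2, -0.0]
grip_width: 0.0547
grip_force: 0.0
```

Emit:
{"name": "arm_command", "arguments": {"increments": [[0,0,0,0,0],[0,0,0,0,0],[0,0,0,0,0],[0,0,0,0,0],[0,0,0,0,0],[0,0,0,0,0]]}}

```text
time: 23.07
ee_pos: [0.5315, 0.2024, 0.0268]
orientation: [-180.0, -0.0, 14.2]
contact_force: [-3.0, 4.3, 5.9]
grip_width: 0.0458
grip_force: 50.0
```

Emit:
{"name": "arm_command", "arguments": {"increments": [[0,6,1.5,0,0],[0,6,1.5,0,0],[0,6,1.5,0,0],[0,6,1.5,0,0],[0,6,1.5,0,0],[0,4,1,0,0],[0,0,0,0,0],[0,0,0,0,0]]}}

```text
time: 23.73
ee_pos: [0.5647, 0.2108, 0.0268]
orientation: [-180.0, 0.1, 14.2]
contact_force: [-6.7, 2.5, 10.1]
grip_width: 0.0457
grip_force: 50.0
```

Emit:
{"name": "arm_command", "arguments": {"increments": [[0,2,0.5,0,0],[0,2,0.5,0,0],[0,2,0.5,0,0],[0,0,0,0,0]]}}

```text
time: 24.07
ee_pos: [0.5696, 0.212, 0.0268]
orientation: [-180.0, 0.2, 14.2]
contact_force: [-12.0, 1.9, 14.3]
grip_width: 0.0454
grip_force: 50.0
```

Emit:
{"name": "arm_command", "arguments": {"increments": [[0,2,0.5,0,0],[0,1,0.25,0,0],[0,0,0,0,0],[0,0,0,0,0]]}}

```text
time: 24.4
ee_pos: [0.5708, 0.2123, 0.0268]
orientation: [-180.0, 0.4, 14.2]
contact_force: [-20.2, -1.5, 21.4]
grip_width: 0.0458
grip_force: 50.0
```

Emit:
{"name": "arm_command", "arguments": {"increments": [[0,2,0.5,0,0],[0,0,0,0,0],[0,0,0,0,0]]}}

```text
time: 24.65
ee_pos: [0.5709, 0.2124, 0.0267]
orientation: [-180.0, 0.6, 14.2]
contact_force: [-28.2, -4.4, 29.9]
grip_width: 0.0457
grip_force: 50.0
```

Emit:
{"name": "arm_command", "arguments": {"increments": [[0.7,-3,-0.7,0,0],[0.7,0,0,0,0],[0.7,0,0,0,0],[0.7,0,0,0,0],[0.7,0,0,10,0],[0.7,0,0,30,0],[0.3,0,0,40,0],[0,0,0,40,0]]}}

```text
time: 25.32
ee_pos: [0.573, 0.2116, 0.1477]
orientation: [180.0, 0.1, 14.2]
contact_force: [1.2, 0.5, 0.1]
grip_width: 0.0537
grip_force: 0.0
```

Emit:
{"name": "arm_command", "arguments": {"increments": [[0,-15,-4,0,0],[0,-15,-4,0,0],[0,-15,-4,0,0],[0,-15,-4,0,0],[0,0,0,0,0],[0,0,0,0,0],[0,0,0,0,0],[0,0,0,0,0]]}}

```text
time: 25.98
ee_pos: [0.5143, 0.1964, 0.1467]
orientation: [-180.0, -0.0, 14.2]
contact_force: [-0.4, -0.2, 1.0]
grip_width: 0.0036
grip_force: 0.0
```

```bash
python3 - <<'E'
from look import *
s=sensors.state(); print(s['time'],s['ee_pos'],s['orientation'],s['grip_width'],inv(np.array(s['ee_pos'][:2])*1000))
for n in ['side','scene']:
    p,d,m=cam(n); bars(n,m,d,.048)
    for k,z in dict(jaw_block=.038,lever_ball=.085).items():
        for q in models.mark_of(n,k)[:1]: print(n,k,q['confidence'],inv(atz(m,[q['position']],z)[0,:2]*1000),atd(m,[q['position']],d))
    if n=='scene': save('s1',cv2.resize(p[100:240,200:400],(800,560),interpolation=cv2.INTER_CUBIC))
E
```

```text
25.9833 [0.5143 0.1964 0.1467] [-179.9982   -0.0341   14.1641] 0.0036404068581405336 [-62.1052  -1.0827]
bar 0.6 [204. 285.  13.  33.] 216 ctr [625.3 228.7] vise [53.4  3.2] size [17.3 64. ] ang -76.1 z 0.04812121265701008
side jaw_block 0.61 [ -5.9847 -14.5529] [[0.5718 0.2027 0.045 ]]
side lever_ball 0.6 [-76.3035  -2.4312] [[0.5026 0.1998 0.0963]]
bar 0.67 [310. 166.  10.   9.] 76 ctr [607.2 218.2] vise [33.2 -2.6] size [17.5 66.6] ang -75.2 z 0.046640902933274886
bar 0.6 [315. 161.  12.  19.] 82 ctr [624.7 221.9] vise [51.1 -3.3] size [19.1 62.7] ang -75.9 z 0.04683535418401441
scene jaw_block 0.66 [-5.7758 -1.8833] [[0.5744 0.1928 0.0471]]
scene lever_ball 0.58 [-90.0824   8.7943] [[ 0.3909  0.3672 -0.0017]]
```

View pics/s1.png

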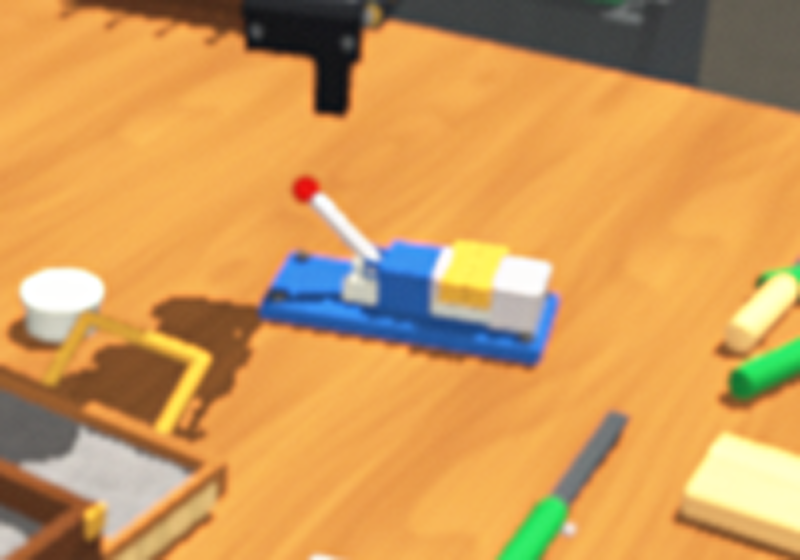

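Scene crop: both bars are flush between the jaws at (475,275), with the lever up and its ball at (305,188). Next I'll press the lever down.

Emit:
{"name": "arm_command", "arguments": {"increments": [[0,-21,-4,0,0],[0,0,0,-25,0],[0,0,0,-15,0],[0,-2,-0.5,-8,0],[0,-2,-0.5,-8,0],[0,-2,-0.5,-8,0],[0,-2,-0.5,-8,0],[0,-2,-0.5,-7,0]]}}

```text
time: 27.05
ee_pos: [0.4809, 0.1895, 0.0679]
orientation: [-180.0, 0.2, 14.2]
contact_force: [-12.8, -3.7, 18.9]
grip_width: 0.0005
grip_force: 9.7
```

Emit:
{"name": "arm_command", "arguments": {"increments": [[0,-2,-0.5,-7,0],[0,-1,0,-7,0],[0,0,0,-4,0],[0,0,0,-3,0],[0,0,0,0,0]]}}

```text
time: 27.47
ee_pos: [0.4797, 0.1893, 0.0463]
orientation: [-180.0, -0.0, 14.2]
contact_force: [0.3, 0.3, -0.2]
grip_width: 0.0007
grip_force: 0.0
```

Emit:
{"name": "arm_command", "arguments": {"increments": [[0,0,0,30,0],[0,0,0,40,0],[0,0,0,30,0],[0,2,-16,0,7],[0,2,-16,0,7],[0,2,-16,0,7],[0,2,-16,0,7],[0,2,-16,0,7]]}}

```text
time: 28.13
ee_pos: [0.49, 0.1085, 0.1471]
orientation: [180.0, -0.1, 49.5]
contact_force: [0.5, -0.7, 0.5]
grip_width: 0.0002
grip_force: 0.0
```

Emit:
{"name": "arm_command", "arguments": {"increments": [[0,2,-15,0,7],[0,2,-15,0,7],[0,2,-15,0,7],[0,2,-15,0,7],[0,0,0,0,7],[0,0,0,0,2],[0,0,0,0,0]]}}

```text
time: 28.72
ee_pos: [0.498, 0.0489, 0.1469]
orientation: [180.0, -0.0, 86.2]
contact_force: [0.3, 0.9, 0.4]
grip_width: 0.0004
grip_force: 0.0
```

```bash
python3 - <<'E'
from look import *
s=sensors.state(); print(s['time'],s['ee_pos'],s['orientation'],s['grip_width'])
for n in ['side','wrist']:
    p,d,m=cam(n); 
    if n=='side': save('s2',cv2.resize(p[240:340,150:330],(800,444),interpolation=cv2.INTER_CUBIC))
    bars(n,m,d,.048)
    for k,z in dict(lever_ball=.036,drawer_handle=.062).items():
        for q in models.mark_of(n,k)[:1]: w=atz(m,[q['position']],z)[0];print(n,k,q['confidence'],w,inv(w[:2]*1000),atd(m,[q['position']],d))
E
```

```text
28.7167 [0.498  0.0489 0.1469] [179.9525  -0.0124  86.2264] 0.0004065128063885274
bar 0.76 [204. 284.  14.  32.] 226 ctr [625.1 228.9] vise [53.3  3.5] size [17.9 62.4] ang -76.0 z 0.048057504866108214
bar 0.7 [213. 283.  14.  32.] 222 ctr [608.  223.5] vise [35.3  2.4] size [17.5 64.2] ang -76.2 z 0.04820636793312605
bar 0.59 [222. 288.   6.  18.] 50 ctr [595.9 221.9] vise [23.2  3.7] size [ 5.6 44.7] ang -76.0 z 0.04533599374229513
weak 0.5 [193.9, 189.0, 21.3, 23.5] 0
side lever_ball 0.56 [0.478  0.1918 0.036 ] [-98.4712   3.2796] [[0.4794 0.197  0.0419]]
side drawer_handle 0.78 [ 0.4975 -0.0157  0.062 ] [-130.0887 -202.7052] [[ 0.4981 -0.0462  0.0373]]
bar 0.54 [376.   3.  27.   5.] 64 ctr [611.6 191.5] vise [ 31.  -29.6] size [14.9  4.1] ang 6.2 z 0.046796685791298975
wrist lever_ball 0.97 [0.476  0.1859 0.036 ] [-101.8328   -1.9921] [[0.4763 0.1838 0.0456]]
```

View pics/s2.png

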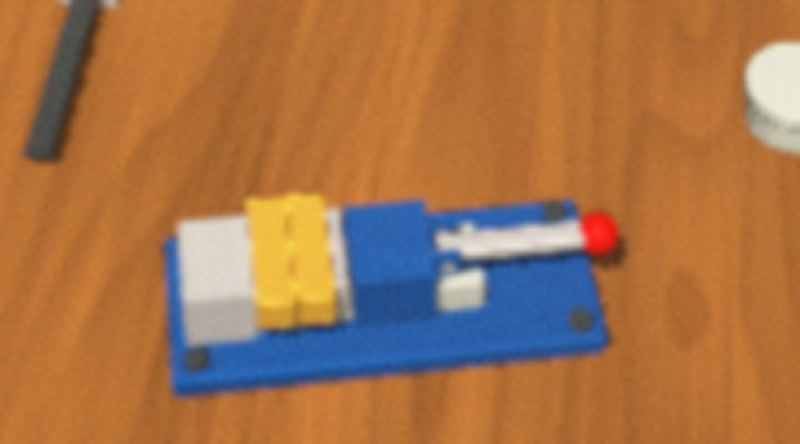

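The side crop shows the lever level, its ball at (600,233), and both bars clamped. Next I'll push the drawer home.

Emit:
{"name": "arm_command", "arguments": {"increments": [[0,0,0,-35,0],[0,0,0,-35,0],[0,0,0,-25,0],[0,0,-10,0,0],[0,0,-15,0,0],[0,-1,-18,0,0],[0,-1,-20,0,0],[0,-1,-20,0,0]]}}

```text
time: 29.78
ee_pos: [0.4945, -0.0343, 0.0528]
orientation: [180.0, -0.1, 86.2]
contact_force: [-1.4, 2.7, -1.8]
grip_width: -0.0
grip_force: 1.5
```

Emit:
{"name": "arm_command", "arguments": {"increments": [[0,-1,-20,0,0],[0,-2,-20,0,0],[0,-2,-20,0,0],[0,-1,-15,0,0],[0,0,-7,0,0],[0,0,0,0,0]]}}

```text
time: 30.28
ee_pos: [0.4889, -0.1176, 0.0528]
orientation: [179.9, 0.0, 86.0]
contact_force: [-0.2, -0.4, 0.8]
grip_width: 0.0006
grip_force: 0.0
```

Emit:
{"name": "arm_command", "arguments": {"increments": [[0,0,-3,0,0],[0,0,-3,0,0],[0,0,-2,0,0],[0,0,0,0,0]]}}

```text
time: 30.62
ee_pos: [0.4891, -0.1193, 0.052]
orientation: [-180.0, -0.2, 86.4]
contact_force: [-2.4, 13.9, 6.9]
grip_width: 0.0006
grip_force: 6.5
```

Emit:
{"name": "arm_command", "arguments": {"increments": [[0,0,8,0,0],[0,0,6,35,0],[0,0,0,41,0],[0,0,0,41,0],[0,0,0,41,0],[0,0,0,41,0],[0,0,0,41,0],[0,0,0,36,0]]}}

```text
time: 31.28
ee_pos: [0.4884, -0.1092, 0.3307]
orientation: [179.9, 0.0, 86.2]
contact_force: [1.7, 0.4, -0.2]
grip_width: 0.0004
grip_force: 0.0
```

Emit:
{"name": "arm_command", "arguments": {"increments": [[0,-2,-30,0,0],[0,-2,-41,0,0],[0,-2,-41,0,0],[0,-2,-41,0,0],[0,-2,-41,0,0],[0,-3,-41,0,0],[0,-3,-41,0,0],[0,-3,-41,0,0]]}}

```text
time: 31.95
ee_pos: [0.4696, -0.4279, 0.3277]
orientation: [180.0, 0.0, 86.3]
contact_force: [0.6, -0.1, -0.9]
grip_width: 0.0004
grip_force: 0.0
```

Emit:
{"name": "arm_command", "arguments": {"increments": [[0,-1,-13,0,0],[0,0,0,0,0]]}}

```text
time: 32.12
ee_pos: [0.4666, -0.4434, 0.3266]
orientation: [-179.8, 0.1, 85.9]
contact_force: [0.5, 0.5, -0.7]
grip_width: 0.0004
grip_force: 0.0
```

```bash
python3 - <<'E'
from look import *
s=sensors.state(); print(s['time'],s['ee_pos'],s['orientation'],s['contact_force'])
for n in ['wrist','side','scene']:
    p,d,m=cam(n); 
    if n!='scene': 
        q=models.outline_of(n,'lid')
        if q:
            P=np.argwhere(q[0]['region'])[:,::-1]; W=atd(m,P,d); W=W[(W[:,2]>.05)&(W[:,2]<.3)]; t=W[W[:,2]>np.percentile(W[:,2],95)]; print(n,q[0]['confidence'],q[0]['extent'],'lid top',t.mean(0),'y range',np.percentile(W[:,1],[2,98]),'x',np.percentile(W[:,0],[2,98]))
    else: save('s3',cv2.resize(p[60:330,20:380],(800,600)))
E
```

```text
32.1167 [ 0.4666 -0.4434  0.3266] [-179.8472    0.1047   85.8734] [ 0.4717  0.4539 -0.6978]
wrist 0.67 [100.2, 91.8, 312.8, 48.6] lid top [ 0.4697 -0.3867  0.274 ] y range [-0.3993 -0.363 ] x [0.3648 0.5759]
side 0.62 [258.3, 67.8, 83.5, 69.2] lid top [ 0.4721 -0.3787  0.2671] y range [-0.393  -0.3596] x [0.3674 0.5775]
```

View pics/s3.png

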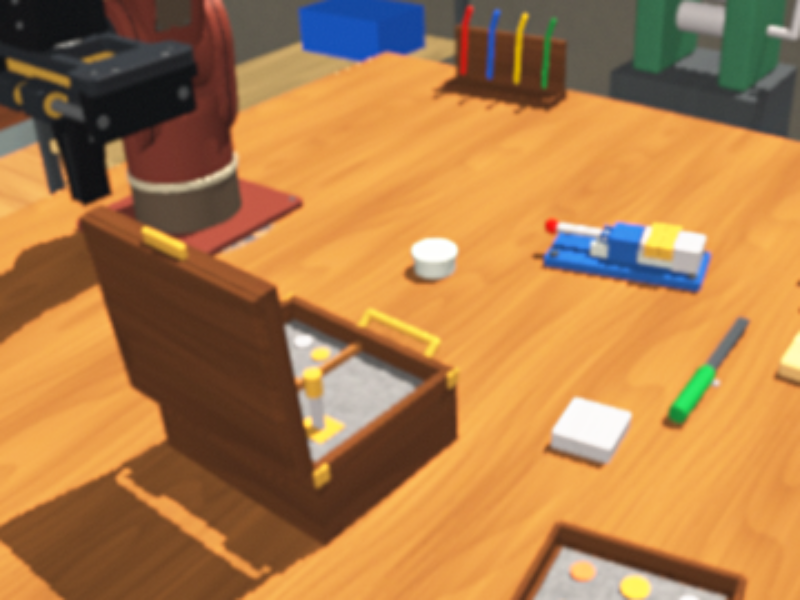

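The scene crop shows the drawer shut, the knob up at (313,385), and the lid open with the fingers behind its top. I'll go down behind the lid and sweep it over.

Emit:
{"name": "arm_command", "arguments": {"increments": [[0,0,0,-35,0],[0,0,0,-35,0],[0,0,0,-30,0],[0,0,0,0,0],[0,1,15,0,0],[0,1,18,0,0],[0,1,20,0,0],[0,1,20,0,0]]}}

```text
time: 33.03
ee_pos: [0.4733, -0.3666, 0.2303]
orientation: [179.8, 0.1, 86.2]
contact_force: [0.8, -2.1, 0.6]
grip_width: 0.0006
grip_force: 1.2
```

Emit:
{"name": "arm_command", "arguments": {"increments": [[0,1,16,-3,0],[0,1,16,-3,0],[0,1,16,-3,0],[0,1,15,-7,0],[0,1,14,-8,0],[0,1,13,-10,0]]}}

```text
time: 33.53
ee_pos: [0.4796, -0.276, 0.1962]
orientation: [179.8, 0.1, 86.2]
contact_force: [-0.9, -1.4, 1.4]
grip_width: 0.0005
grip_force: 0.7
```

Forces are light and the lid is following. I'll carry on with the downward part of the arc.

Emit:
{"name": "arm_command", "arguments": {"increments": [[0,1,12,-11,0],[0,1,10,-13,0],[0,0,9,-15,0],[0,0,7,-15,0],[0,0,6,-16,0],[0,0,4,-13,0],[0,0,0,-5,0],[0,0,0,0,0]]}}

```text
time: 34.2
ee_pos: [0.482, -0.227, 0.1088]
orientation: [179.9, -0.1, 86.3]
contact_force: [-4.3, 6.8, 12.1]
grip_width: 0.0005
grip_force: 5.9
```

Emit:
{"name": "arm_command", "arguments": {"increments": [[0,0,0,-3,0],[0,0,0,-3,0],[0,0,0,0,0],[0,0,0,0,0]]}}

```text
time: 34.53
ee_pos: [0.4824, -0.227, 0.1078]
orientation: [179.8, -0.2, 86.3]
contact_force: [-27.3, 17.3, 69.6]
grip_width: 0.0008
grip_force: 34.6
```

Emit:
{"name": "arm_command", "arguments": {"increments": [[0,0,0,10,0],[0,0,0,30,0],[0,0,0,40,0],[0,0,0,40,0],[0,5,20,40,0],[0,5,20,0,0],[0,5,20,0,0],[0,0,0,0,0]]}}

```text
time: 35.2
ee_pos: [0.4971, -0.1655, 0.2593]
orientation: [179.8, -0.1, 86.5]
contact_force: [0.4, 1.5, 1.1]
grip_width: 0.0
grip_force: 0.0
```

```bash
python3 - <<'E'
from look import *
s=sensors.state(); print(s['time'],s['ee_pos'],s['contact_force'])
p,d,m=cam('wrist')
q=models.outline_of('wrist','lid')
if q:
    P=np.argwhere(q[0]['region'])[:,::-1]; W=atd(m,P,d); W=W[(abs(W[:,2]-.108)<.02)]
    c=np.linalg.lstsq(np.c_[W[:,:2],np.ones(len(W))],W[:,2],rcond=None)[0]; print(q[0]['confidence'],len(W),'slopes',c[:2],'z',np.median(W[:,2]))
for q in models.mark_of('wrist','drawer_handle')[:1]: print(q['confidence'],atz(m,[q['position']],.062))
p,d,m=cam('side'); bars('side',m,d,.048)
for q in models.mark_of('side','lever_ball')[:1]: print('ball',q['confidence'],atd(m,[q['position']],d))
ps,_,_=cam('scene'); save('f',cv2.resize(ps[90:330,60:380],(800,600)))
E
```

```text
35.2 [ 0.4971 -0.1655  0.2593] [0.3729 1.4915 1.0552]
0.66 9867 slopes [-0.0043 -0.0497] z 0.10838571243167511
0.96 [[ 0.4875 -0.1362  0.062 ]]
bar 0.69 [205. 284.  12.  31.] 237 ctr [625.9 228.2] vise [53.8  2.6] size [19.5 63.4] ang -76.3 z 0.047840740910232604
bar 0.56 [215. 283.  11.  32.] 212 ctr [607.5 224.9] vise [35.2  3.8] size [17.7 61.4] ang -76.2 z 0.04823976012185033
ball 0.63 [[0.4751 0.1979 0.0405]]
```

View pics/f.png

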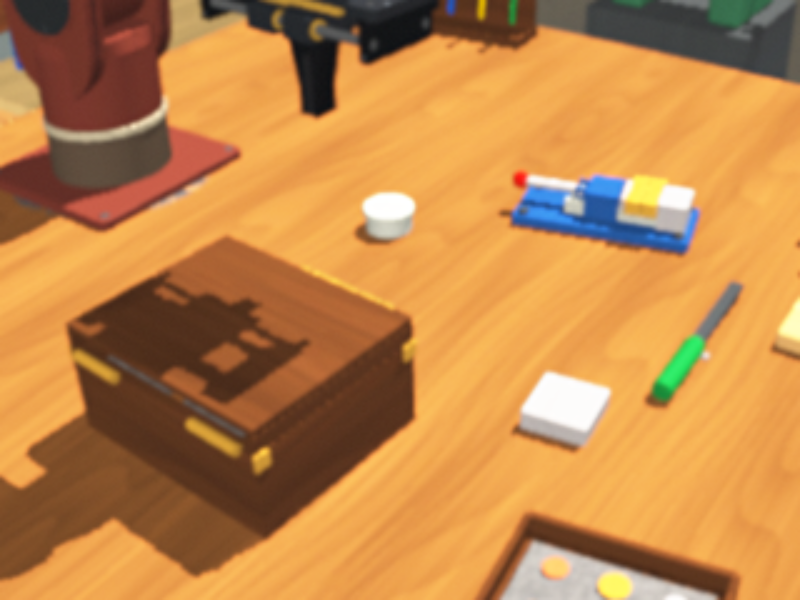

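The final view shows the lid flat, with its top at 108 mm as expected when shut. The drawer is shut, the bars are clamped and the other items are undisturbed.

```bash
python3 -c "
from station import sign_off
print(sign_off())"
```

```text
the job is handed in; nothing more can be done
None
```

I handed the job in: both brass bars in the drawer (there was no third) are clamped in the vise with the lever down, the drawer and lid are shut, and the file, tin and block look undisturbed; `sign_off()` returned no verdict, and I judged the stay down from the closed lid, since it couldn't be seen.

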